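Grease the tilting head of a leather splitter

TASK

The leather splitter is due for greasing. First use its red handle bar to tilt the head until its pointer is on the green mark (30 degrees from upright, towards the robot) and let go of the handle; then take the orange-gripped grease coupler from its light wooden holder, press it squarely onto the brass grease nipple until the sprung collar snaps fully home, and finish holding it there in the gripper, pressed against the spring, with the head still on the green mark. Leave the burnisher, the wax tin and the thread spool alone.

Things in the scene. Friction and masses are not known exactly. Their poses are not given: they have to be found in the camera images.
- splitter: Blue leather splitter, fixed. Base plate 170 (x) x 150 (y) x 16 mm; origin under its centre, z up, front (-x) roughly towards the robot. Two cheeks 60 (x) x 12 (y) mm at y = +-37, 116 mm high, carry the tilting head between them. Angle tiles every 10 degrees stand on the -y side, 66 mm from the pivot, from upright to the front; the one at 30 degrees is green.
- pivot (a point): Centre of the head's hinge, 100 mm above the splitter's origin; axes as the splitter's. The hinge line is its y axis.
- head (a joint): Tilt of the head, rad: 0 = nipple straight up, growing as it leans to the splitter's front (-x, towards the robot); stops at -0.1 and 1.4. The green mark is at 0.524 (30 degrees). The hinge is stiff (0.8 N m, about 9 N at the handle bar) and stays where it is left.
- handle (a point): Grip point of the red handle bar: round, 14 mm thick, parallel to the hinge line, at pivot + (-90 sin a, 92, 90 cos a) mm in the splitter's frame at tilt a. The bar runs 26 mm either way along y; its inner (-y) end meets the crank arm (10 mm thick in y, 18 mm wide). It can be pinched from above, fingers closing along the splitter's x, and led along its arc.
- nipple_tip (a point): Tip of the brass nipple, 80 mm from the pivot; z outward along the nipple (up at tilt 0), y along the hinge line. Nipple 13 mm thick, the last 10 mm tapering to 4 mm. Round it an aluminium collar, 38 mm in diameter, its face 18 mm below the tip at rest and 26 mm when fully pressed, over a dark block 38 mm wide whose top is 34 mm below the tip.
- collar (a joint): How far the sprung collar round the nipple is pressed, m: 0 at rest, 0.008 fully home (hard stop). The push needed grows from about 4 N to about 17 N near halfway, then drops as it snaps in, to about 8 N at home; when let go it springs back and pushes the coupler off.
- coupler: Loose grease coupler, about 0.25 kg, 95 mm tall, mouth down. Origin at the centre of its mouth, z along its axis away from the mouth. Steel sleeve 36 mm in diameter up to 34 mm, with a blind bore 17 mm wide, 30 mm deep; orange round grip 30 mm in diameter from 34 to 85 mm, best held at about 60 mm; brass stub to 95 mm. Yaw does not matter. Its rim presses the collar.
- holder: Light wooden block 90 x 90 x 35 mm, fixed; origin at the centre of its underside. A round recess 39 mm wide and 12 mm deep in its top holds the coupler, whose mouth thus stands 23 mm above the table. May change places with the dark stand.
- stand: Dark wooden block of the same size and shape, fixed, holding the burnisher.
- burnisher: Turned wooden burnisher, loose, 34 mm thick, 90 mm tall, standing in the dark stand; origin at its foot. Leave alone.
- wax_tin: Amber round wax tin with brass lid, loose, 68 mm wide, 45 mm tall; origin under its centre. Leave alone.
- spool: White thread spool, loose, standing, 44 mm wide, 55 mm tall; origin under its centre. Leave alone.
Not all that is in view belongs to the job. What is shaped like the coupler but purple is not meant.

How it is judged:
On the way, in this order (a step that is already met when the one before it is completed fails the run):
1. the head is set to the green mark and the handle let go (value of joint head between 0.4336 and 0.6136 rad and contact force between each of the arm, the fingers and splitter below 0.5 N), for 0.3 s.
2. the coupler is pressed squarely on the nipple and the collar has snapped home (value of joint head between 0.4336 and 0.6136 rad and value of joint collar above 0.0065 m and angle between the z axis of coupler and the z axis of nipple_tip, either way round below 0.14 rad and x of coupler in the frame of nipple_tip between -0.006 and 0.006 m and y of coupler in the frame of nipple_tip between -0.006 and 0.006 m and z of coupler in the frame of nipple_tip between -0.03 and -0.02 m and contact force between coupler and splitter above 5 N and contact force between the fingers and coupler above 3 N), for 0.3 s.
At the end, for the whole second after the job is handed in: Head within 0.09 rad of the green mark (0.524); coupler over the nipple, within 6 mm of its axis and 0.14 rad of square, mouth 20 to 30 mm below the tip; collar pressed over 6.5 of 8 mm; coupler held by the fingers (over 3 N), pushing on the splitter with over 5 N, at rest (all of step 2 and linear speed of coupler below 0.03 m/s); the arm keeps its last pose, push and grip.
It fails at once if the burnisher is moved more than 20 mm or tipped (distance of burnisher from where it was at the start of the episode above 0.02 m or angle between burnisher's own z axis and vertical above 0.35 rad).
It fails at once if the wax tin is moved more than 20 mm or tipped (distance of wax_tin from where it was at the start of the episode above 0.02 m or angle between wax_tin's own z axis and vertical above 0.35 rad).
It fails at once if the spool is moved more than 20 mm or tipped (distance of spool from where it was at the start of the episode above 0.02 m or angle between spool's own z axis and vertical above 0.35 rad).
It also fails if it takes over 54 s, if anything falls off the work surface, if the arm or the gripper's body presses on something with over 40 N, if the wrist force passes 120 N, or if a joint passes its speed limit or range.

ROBOT

A 6-joint arm with a two-finger parallel gripper is mounted at the origin on the work surface. World frame = base frame: x ahead of the robot, y to its left, z up, the work surface at z = 0. Lengths are in m, angles in rad, forces in N, time in s.
With the tool pointing down it reaches from about 0.4 to 0.825 m from the base axis. Payload 7 kg.
Tool frame: the origin (TCP) lies midway between the tips of the shut fingers; the grasp point (between the pads) lies hold_point_z behind it (hold_point_z is the distance from the TCP to the grasp point, in m); z points along the fingers, y is the line along which they close (so a half turn about z gives the same grasp; the last joint's range is limited). The gripper opens to 88 mm and grips with 3 to 60 N. Pads are 19 mm wide; open, the fingers measure 130 mm over their backs; the gripper's body (78 mm by 193 mm) begins 47 mm behind the grasp point.
Start: joints at [-0.875, 0.359, 0.012, 0, -1.224, -0.288], TCP at [0.268, -0.62, 0.227] pointing down, gripper open.
Joint ranges: [-3.07, 3.07], [-1.43, 2.12], [-1.02, 1.25], [-3.03, 1.67], [-3.05, -0], [-3.03, 3.03]. Speed limits (rad/s): [2.39, 2.39, 3.01, 3.14, 3.14, 3.14].

INTERFACE

Orientations are given as [roll, pitch, yaw] about the fixed x, y, z axes, in that order (R = Rz(yaw) Ry(pitch) Rx(roll)).
In Python, from station import * gives the robot as it stands.
- The arm moves only by the tool apply_moves, never from a script. Its argument "steps" is a list of rows, each an object with "translation": the shift along the world's x, y, z scaled (see below), a list of three; "rotation": the turn, a rotation vector about the world's x, y, z scaled (see below), a list of three. A call has exactly 10 rows; each row is the pose to reach, as a shift and turn from the pose commanded when the call began; what a row does not reach only later rows make up. The controller multiplies each number of a shift by 250 mm and each number of a turn by 30 degrees. A row lasts 1/12 s, in which the tool goes at most 41.7 mm and 7.16 degrees, less where a joint would pass 70% of its speed; a pose out of reach is approached as far as the arm can. A call with a number of a shift or a turn outside -1 to 1 is refused whole. A call with a gripper value outside its range is refused whole. "jaw" is the closure, from -1 (fully open) to 1 (shut), so that 0 is half open, set as the call begins (left out, the last holds). The fingers move at their own pace and stop on an object; "newtons" is the grip in N (left out, the last holds). Time passes only in rows, so rows that repeat a pose let the fingers close, or fill a call up. It gives the time, the measured TCP pose, the force, the opening and the grip force at its end, in the units of the state.
- get_state(): the state, without advancing time (a new reading comes with each control period).
- grab_frame(name): name is "scene" or "top" or "wrist"; returns the picture (480x640x3 uint8, blue, green, red); there is no depth.
- camera_model(name): a dict with "fx", "fy", "cx", "cy" (pixels), "k1" (the pictures are not rectified: a ray, as slopes to the right and down, at radius r is drawn at 1 + k1 r^2 times it, then the intrinsics apply), "xyz" and "rotation" of the camera in the world. Camera axes: x right, y down, z forward; pixel columns grow to the right and rows downward; lengths in m; the calibration is good to about 2 mm. A picture is of the moment at which its call begins: read the wrist's pose just before it. camera_model takes no time and is no camera call; for the wrist camera it gives the pose at the moment of the call.
- job_done(): hands the job in; it is judged then, once.
The state is a dict: "t": time; "q": joint angles; "qd": joint speeds; "joint_efforts": joint torques, N m; "eef_pos": TCP position; "ee_rot": TCP orientation; "force": force on the tool from outside, world axes, zero at the start; "moment": the same for the moment, N m; "width": finger opening in m; "gripper_force": force on a finger pad.
Only numpy, scipy, OpenCV 4.12 (cv2) and the standard library are available. Lean on these libraries where they do the work, as an engineer would, in place of code of your own. Each camera call takes 0.05 s, during which the arm holds its last target. There are 200 camera calls.

## Working session

There is one attempt and no reset: what is moved stays moved. The work goes in short steps, Python scripts to look and compute and a tool call to move; the robot and the scene stay as the last step left them, time stands still between calls to the robot, and variables do not carry over. Pictures are saved under pics/ and viewed, at most 13 in all, crops included, and the job is handed in when it is done.

Besides the shell and the picture viewer there is one more tool, called after ">>>" by a JSON object that holds its "fn" and its "kwargs". apply_moves: Moves the arm, as the interface text tells. Shifts and turns lie within -1 to 1; 1 stands for 250 mm of shift or 30 degrees of turn. Its arguments: {"type":"object","properties":{"steps":{"type":"array"},"jaw":{"type":"number"},"newtons":{"type":"number"}},"required":["steps"]}

```bash
ls; mkdir -p pics
python3 - <<'E'
from station import *
import cv2,numpy as np
s=get_state();print(s)
for n in("scene","top"):
    im=grab_frame(n);cv2.imwrite(f"pics/{n}0.png",im);print(n,camera_model(n))
print(camera_model("wrist"))
E
```

```text
pics
{'t': 0.0, 'q': array([-8.74905324e-01,  3.59388711e-01,  1.10981239e-02, -3.55906257e-04,
       -1.22408878e+00, -2.88126119e-01]), 'qd': array([-0.00096618, -0.00169757, -0.00039156, -0.00129936, -0.00053383,
        0.00207846]), 'joint_efforts': array([-1.67032135e-04, -5.82702613e+01,  2.93050861e+01,  6.99724317e+00,
        6.79077086e-03, -1.48189620e-04]), 'eef_pos': array([ 0.26749058, -0.61922749,  0.22563755]), 'ee_rot': array([ 3.13997979e+00, -1.29089706e-04, -2.73394887e+00]), 'force': array([ 0.67495346, -0.08186252, -0.00692489]), 'moment': array([-0.02635567, -0.0311689 ,  0.02000784]), 'gripper_force': 0.0, 'width': 0.08767605809270917}
scene {'fx': 507.37500915772944, 'fy': 507.37500915772944, 'cx': 321.5628552799189, 'cy': 240.00497348355012, 'k1': -0.01059872197355831, 'xyz': array([1.526912  , 0.01642283, 0.79997368]), 'rotation': array([-2.15600738,  0.01951037,  1.55706894])}
top {'fx': 478.4719054864402, 'fy': 478.4719054864402, 'cx': 315.2909447941292, 'cy': 240.1092204517986, 'k1': -0.11422449258647195, 'xyz': array([0.42441759, 0.00937398, 1.06241283]), 'rotation': array([-3.00401995,  0.01138668, -1.59371009])}
{'fx': 356.8639129385291, 'fy': 356.8639129385291, 'cx': 314.9424443738192, 'cy': 238.87650884844106, 'k1': -0.06503315157283764, 'xyz': array([ 0.20139469, -0.64731148,  0.38427792]), 'rotation': array([ 2.87509044e+00, -1.41392144e-03,  1.97924567e+00])}
```

View pics/scene0.png

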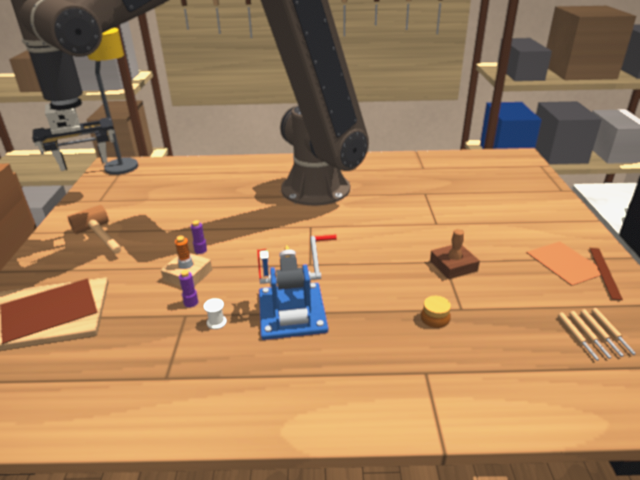

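View pics/top0.png

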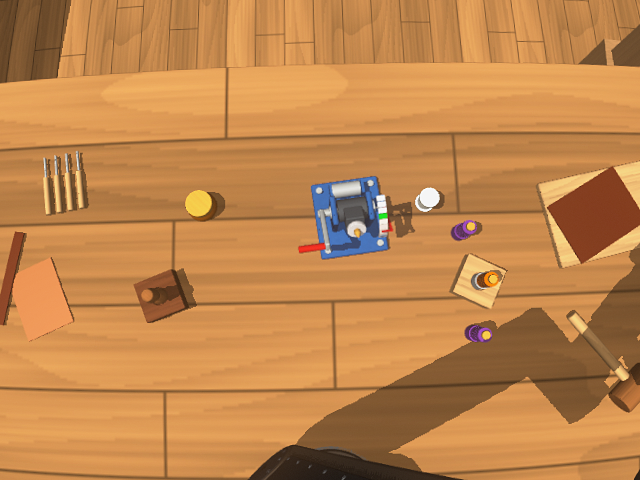

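The scene view shows the splitter at (290,300), its red handle at (325,238) and the orange coupler at (182,250) in the light holder. The top view shows the splitter at (350,217), handle (312,248), nipple (358,233), wax tin (200,205), spool (428,200) and the dark stand with the burnisher (160,295).

Coupler candidates in the top view are orange at (487,280) in the light block, and purple at (467,230) and (478,333). The orange one in the light holder fits the description. I'll confirm it in a crop.

```bash
cat > h.py <<'E'
from station import *
import cv2,numpy as np
from scipy.spatial.transform import Rotation as R
def ray(c,uv):
    x=np.array([(uv[0]-c['cx'])/c['fx'],(uv[1]-c['cy'])/c['fy']]);d=x.copy()
    for _ in range(8): d=x/(1+c['k1']*(d@d))
    v=R.from_euler('xyz',c['rotation']).apply([d[0],d[1],1.]);return np.array(c['xyz']),v/np.linalg.norm(v)
def plane(c,uv,z):
    o,v=ray(c,uv);return o+v*(z-o[2])/v[2]
def tri(c1,p1,c2,p2):
    o1,a=ray(c1,p1);o2,b=ray(c2,p2)
    t=np.linalg.lstsq(np.c_[a,-b],o2-o1,rcond=None)[0];P,Q=o1+t[0]*a,o2+t[1]*b
    return (P+Q)/2,np.linalg.norm(P-Q)
def mask(im,lo,hi):
    return cv2.inRange(cv2.cvtColor(im,cv2.COLOR_BGR2HSV),np.array(lo),np.array(hi))
def blobs(m,amin=15):
    n,l,s,c=cv2.connectedComponentsWithStats(m)
    return [(c[i].round(1),s[i].tolist(),l==i) for i in range(1,n) if s[i][4]>=amin]
E
python3 - <<'E'
from h import *
T=cv2.imread('pics/top0.png');S=cv2.imread('pics/scene0.png');ct,cs=camera_model('top'),camera_model('scene')
# blue base
m=mask(T,(100,120,60),(125,255,255));b=max(blobs(m),key=lambda b:b[1][4])
pts=np.argwhere(b[2])[:,::-1].astype(np.float32);r=cv2.minAreaRect(pts);box=cv2.boxPoints(r)
P=np.array([plane(ct,p,.016) for p in box]);print('base',r,P.round(4).tolist(),P.mean(0))
for nm,I,x0,x1 in(('T',T,290,400),('S',S,250,350)):
    red=mask(I,(0,190,120),(5,255,255))|mask(I,(174,190,120),(180,255,255))
    for q in blobs(red,8):
        if x0<q[0][0]<x1:
            rr=cv2.minAreaRect(np.argwhere(q[2])[:,::-1].astype(np.float32));print(nm,'red',q[0],q[1],cv2.boxPoints(rr).round(1).tolist())
for nm,I in(('T',T),('S',S)):
    for q in blobs(mask(I,(5,190,150),(14,255,255)),10): print(nm,'or',q[0],q[1])
    for q in blobs(mask(I,(50,120,80),(75,255,255)),5): print(nm,'green',q[0],q[1])
a=cv2.resize(T[160:270,290:420],None,fx=4,fy=4,interpolation=cv2.INTER_CUBIC)[:440,:520]
b=cv2.resize(S[210:350,150:350],None,fx=4,fy=4,interpolation=cv2.INTER_CUBIC)
cv2.imwrite('pics/c1.png',b);cv2.imwrite('pics/c2.png',cv2.resize(T[160:350,290:530],None,fx=3.3,fy=3.15))
E
```

```text
base ((347.30865478515625, 208.85829162597656), (57.51454544067383, 65.67979431152344), 81.52884674072266) [[0.6942, 0.0257, 0.016], [0.7131, -0.1213, 0.016], [0.5829, -0.1346, 0.016], [0.5648, 0.0097, 0.016]] [ 0.63876063 -0.05512128  0.016     ]
T red [388.8 227.8] [382, 222, 11, 10, 31] [[382.0, 231.0], [389.0, 222.0], [394.70001220703125, 226.5], [387.70001220703125, 235.5]]
T red [311.1 247.5] [299, 243, 26, 10, 158] [[298.29998779296875, 246.10000610351562], [323.70001220703125, 242.6999969482422], [324.5, 248.89999389648438], [299.20001220703125, 252.1999969482422]]
S red [326.1 237.3] [317, 235, 19, 5, 63] [[316.79998779296875, 236.60000610351562], [334.8999938964844, 234.8000030517578], [335.20001220703125, 238.10000610351562], [317.1000061035156, 239.89999389648438]]
T green [382.5 215.5] [379, 213, 8, 6, 40]
S or [180.9 242.5] [175, 238, 12, 8, 51]
S or [447.  317.6] [445, 315, 4, 5, 10]
```

View pics/c1.png

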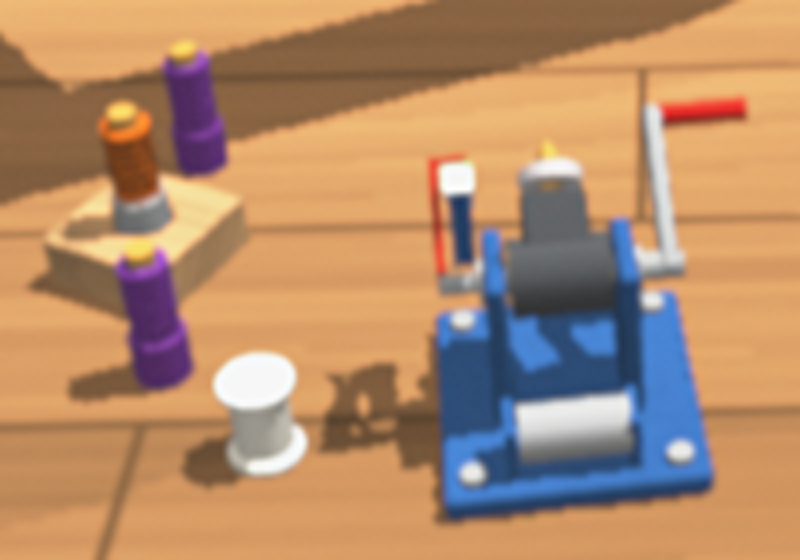

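View pics/c2.png

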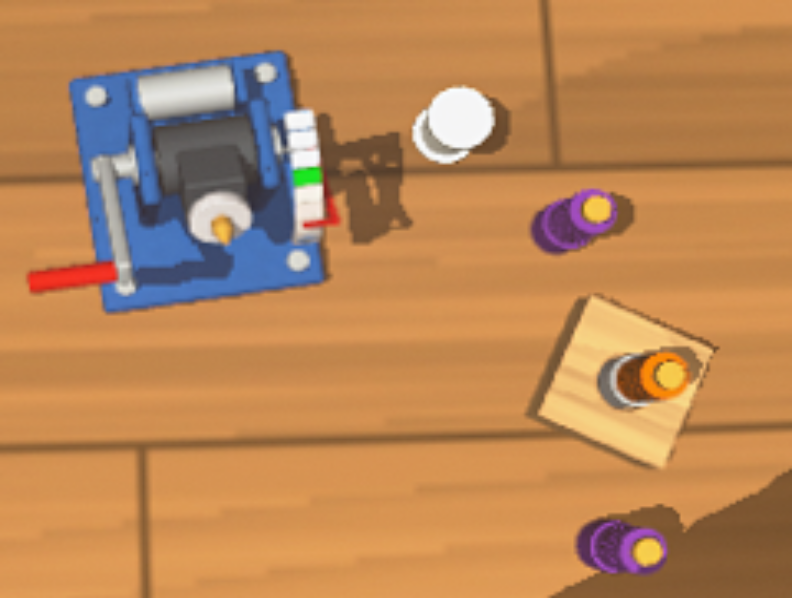

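The crop confirms it: the orange-gripped coupler at (487,280) stands in the light holder, and the other two are purple decoys. The head now leans beyond green, with the pointer about 2 tiles further to the front. Next I compute the geometry.

Run:
```python
from h import *
ct,cs=camera_model('top'),camera_model('scene')
C=np.array([plane(ct,p,.016) for p in [(311.8,185.4),(377,176.5),(389.4,248.9),(322.4,259)]])
o=C.mean(0);ex=(C[0]+C[1]-C[2]-C[3])[:2];yaw=np.arctan2(ex[1],ex[0])
ey=(C[0]+C[3]-C[1]-C[2])[:2];yaw2=np.arctan2(-ey[0],ey[1])
print('splitter',o,yaw,yaw2,np.linalg.norm(ex)/2,np.linalg.norm(ey)/2)
Pi=tri(ct,(324.8,245.7),cs,(317.2,238.2));Po=tri(ct,(299,249.3),cs,(335,236.5));Pm=tri(ct,(311.1,247.5),cs,(326.1,237.3))
print('handle',Pi,Po,Pm)
y=(yaw+yaw2)/2;Rz=R.from_euler('z',y);piv=np.r_[o[:2],.1]
for P in(Pi[0],Po[0],Pm[0]):
    l=Rz.inv().apply(P-piv);print(l,np.degrees(np.arctan2(-l[0],l[2])),np.hypot(l[0],l[2]))
n=tri(ct,(290+224/3.3,160+240/3.15),cs,(150+547/4,210+145/4));l=Rz.inv().apply(n[0]-piv);print('nip',n,l,np.degrees(np.arctan2(-l[0],l[2])))
print('coupler',plane(ct,(493,278.7),.118),tri(ct,(493,278.7),cs,(180.5,237.5)))
hc=np.array([plane(ct,(290+a/3.3,160+b/3.15),.035) for a,b in[(595,294),(717,349),(663,468),(538,413)]]);print('holder',hc,hc.mean(0))
print(R.from_euler('xyz',get_state()['ee_rot']).as_matrix().round(3))
```

```text
splitter [ 0.61949058 -0.06078008  0.016     ] 0.1204003805743973 0.12043691084112362 0.16693328688550474 0.14892344668849575
handle (array([0.53949266, 0.00300721, 0.15122225]), np.float64(0.008296070217292431)) (array([0.53377998, 0.0486725 , 0.15098613]), np.float64(0.00029691152890905166)) (array([0.53666962, 0.02658568, 0.15121915]), np.float64(0.0027220009665858305))
[-0.07175598  0.07293534  0.05122225] 54.47925389213952 0.08816257703827744
[-0.07194162  0.1189562   0.05098613] 54.674213028046715 0.08817699036478241
[-0.07172614  0.0966822   0.05121915] 54.46962458012706 0.08813648976418621
nip (array([ 0.55754613, -0.0647036 ,  0.14290502]), np.float64(0.0024776069274550375)) [-0.0619672   0.00354614  0.04290502] 55.30193985325762
coupler [ 0.46895953 -0.33572107  0.118     ] (array([ 0.46884635, -0.33441186,  0.11698976]), np.float64(0.0031643821765241333))
holder [[ 0.52955552 -0.31912563  0.035     ]
 [ 0.48909291 -0.3993077   0.035     ]
 [ 0.40867179 -0.35727739  0.035     ]
 [ 0.4488288  -0.27609145  0.035     ]] [ 0.46903725 -0.33795054  0.035     ]
[[-0.918 -0.396 -0.001]
 [-0.396  0.918  0.001]
 [ 0.     0.002 -1.   ]]
```

>>> {"fn": "apply_moves", "kwargs": {"steps": [{"translation":[0.06,0.14,0.06],"rotation":[0,0,0.2]},{"translation":[0.12,0.28,0.06],"rotation":[0,0,0.4]},{"translation":[0.18,0.43,0.06],"rotation":[0,0,0.6]},{"translation":[0.24,0.57,0.06],"rotation":[0,0,0.817]},{"translation":[0.3,0.71,0.06],"rotation":[0,0,0.817]},{"translation":[0.36,0.86,0.06],"rotation":[0,0,0.817]},{"translation":[0.36,0.86,0.06],"rotation":[0,0,0.817]},{"translation":[0.36,0.86,0.06],"rotation":[0,0,0.817]},{"translation":[0.36,0.86,0.06],"rotation":[0,0,0.817]},{"translation":[0.36,0.86,0.06],"rotation":[0,0,0.817]}], "jaw": -1, "newtons": 30}}

```text
t: 0.93
eef_pos: [0.3574, -0.4052, 0.2414]
ee_rot: [3.141, -0.0, -2.307]
force: [0.2, -0.2, 0.3]
width: 0.0874
gripper_force: 0.0
```

>>> {"fn": "apply_moves", "kwargs": {"steps": [{"translation":[0.06,0.14,0.06],"rotation":[0,0,0.2]},{"translation":[0.12,0.28,0.06],"rotation":[0,0,0.4]},{"translation":[0.18,0.43,0.06],"rotation":[0,0,0.6]},{"translation":[0.24,0.57,0.06],"rotation":[0,0,0.817]},{"translation":[0.3,0.71,0.06],"rotation":[0,0,0.817]},{"translation":[0.36,0.86,0.06],"rotation":[0,0,0.817]},{"translation":[0.36,0.86,0.06],"rotation":[0,0,0.817]},{"translation":[0.36,0.86,0.06],"rotation":[0,0,0.817]},{"translation":[0.36,0.86,0.06],"rotation":[0,0,0.817]},{"translation":[0.36,0.86,0.06],"rotation":[0,0,0.817]}]}}

```text
t: 1.77
eef_pos: [0.4472, -0.1909, 0.2563]
ee_rot: [3.141, -0.0, -1.88]
force: [-0.1, -0.6, -0.2]
width: 0.0873
gripper_force: 0.0
```

>>> {"fn": "apply_moves", "kwargs": {"steps": [{"translation":[0.06,0.14,0.06],"rotation":[0,0,0.2]},{"translation":[0.12,0.28,0.06],"rotation":[0,0,0.4]},{"translation":[0.18,0.43,0.06],"rotation":[0,0,0.6]},{"translation":[0.24,0.57,0.06],"rotation":[0,0,0.817]},{"translation":[0.3,0.71,0.06],"rotation":[0,0,0.817]},{"translation":[0.35,0.86,0.06],"rotation":[0,0,0.817]},{"translation":[0.35,0.86,0.06],"rotation":[0,0,0.817]},{"translation":[0.35,0.86,0.06],"rotation":[0,0,0.817]},{"translation":[0.35,0.86,0.06],"rotation":[0,0,0.817]},{"translation":[0.35,0.86,0.06],"rotation":[0,0,0.817]}]}}

```text
t: 2.6
eef_pos: [0.5349, 0.0237, 0.2715]
ee_rot: [3.141, -0.0, -1.453]
force: [-0.0, -0.1, -0.1]
width: 0.0878
gripper_force: 0.0
```

Run:
```python
from h import *
import station
s=get_state();print(s['t'],s['eef_pos'],s['ee_rot'],s['q'],s['force'],[ (k,getattr(station,k)) for k in dir(station) if 'hold' in k.lower()])
print(R.from_euler('xyz',s['ee_rot']).as_matrix().round(3))
```

```text
2.6 [0.53491504 0.02365236 0.27148206] [ 3.14122506e+00 -1.61053330e-04 -1.45270857e+00] [ 4.10576409e-01  1.00978151e-01 -2.23544210e-01  5.08723826e-05
 -1.24667238e+00 -2.92504891e-01] [-0.04048025 -0.05057836 -0.09708723] [('hold_point_z', 0.0188)]
[[ 0.118 -0.993 -0.   ]
 [-0.993 -0.118 -0.   ]
 [ 0.     0.    -1.   ]]
```

>>> {"fn": "apply_moves", "kwargs": {"steps": [{"translation":[0,0,-0.08]},{"translation":[0,0,-0.16]},{"translation":[0,0,-0.25]},{"translation":[0,0,-0.34]},{"translation":[0,0,-0.42]},{"translation":[0,0,-0.48]},{"translation":[0,0,-0.52]},{"translation":[0,0,-0.54]},{"translation":[0,0,-0.546]},{"translation":[0,0,-0.546]}]}}

```text
schema error: expected keys translation, rotation
```

>>> {"fn": "apply_moves", "kwargs": {"steps": [{"translation":[0,0,-0.08],"rotation":[0,0,0]},{"translation":[0,0,-0.16],"rotation":[0,0,0]},{"translation":[0,0,-0.25],"rotation":[0,0,0]},{"translation":[0,0,-0.34],"rotation":[0,0,0]},{"translation":[0,0,-0.42],"rotation":[0,0,0]},{"translation":[0,0,-0.48],"rotation":[0,0,0]},{"translation":[0,0,-0.52],"rotation":[0,0,0]},{"translation":[0,0,-0.54],"rotation":[0,0,0]},{"translation":[0,0,-0.546],"rotation":[0,0,0]},{"translation":[0,0,-0.546],"rotation":[0,0,0]}]}}

```text
t: 3.43
eef_pos: [0.5355, 0.0249, 0.1355]
ee_rot: [-3.141, -0.0, -1.451]
force: [-0.0, -0.7, -0.3]
width: 0.0875
gripper_force: 0.0
```

>>> {"fn": "apply_moves", "kwargs": {"steps": [{"translation":[0,0,0],"rotation":[0,0,0]},{"translation":[0,0,0],"rotation":[0,0,0]},{"translation":[0,0,0],"rotation":[0,0,0]},{"translation":[0,0,0],"rotation":[0,0,0]},{"translation":[0,0,0],"rotation":[0,0,0]},{"translation":[0,0,0],"rotation":[0,0,0]},{"translation":[0,0,0],"rotation":[0,0,0]},{"translation":[0,0,0],"rotation":[0,0,0]},{"translation":[0,0,0],"rotation":[0,0,0]},{"translation":[0,0,0],"rotation":[0,0,0]}], "jaw": 1, "newtons": 30}}

```text
t: 4.27
eef_pos: [0.5352, 0.0254, 0.135]
ee_rot: [3.142, 0.0, -1.45]
force: [-0.5, -0.2, -0.5]
width: 0.0264
gripper_force: 0.0
```

>>> {"fn": "apply_moves", "kwargs": {"steps": [{"translation":[0,0,0],"rotation":[0,0,0]},{"translation":[0,0,0],"rotation":[0,0,0]},{"translation":[0,0,0],"rotation":[0,0,0]},{"translation":[0,0,0],"rotation":[0,0,0]},{"translation":[0.009,0.001,0.0115],"rotation":[0,0,0]},{"translation":[0.0175,0.002,0.023],"rotation":[0,0,0]},{"translation":[0.028,0.0034,0.0345],"rotation":[0,0,0]},{"translation":[0.0385,0.0047,0.046],"rotation":[0,0,0]},{"translation":[0.05,0.006,0.0567],"rotation":[0,0,0]},{"translation":[0.0616,0.0075,0.0672],"rotation":[0,0,0]}]}}

```text
t: 5.1
eef_pos: [0.548, 0.0269, 0.1501]
ee_rot: [3.135, -0.0, -1.451]
force: [-5.8, 2.0, -15.8]
width: 0.013
gripper_force: 30.0
```

>>> {"fn": "apply_moves", "kwargs": {"steps": [{"translation":[0.0123,0.0015,0.0098],"rotation":[0,0,0]},{"translation":[0.0246,0.003,0.0192],"rotation":[0,0,0]},{"translation":[0.038,0.0046,0.028],"rotation":[0,0,0]},{"translation":[0.0512,0.0062,0.036],"rotation":[0,0,0]},{"translation":[0.0512,0.0062,0.036],"rotation":[0,0,0]},{"translation":[0.0512,0.0062,0.036],"rotation":[0,0,0]},{"translation":[0.0512,0.0062,0.036],"rotation":[0,0,0]},{"translation":[0.0512,0.0062,0.036],"rotation":[0,0,0]},{"translation":[0.0512,0.0062,0.036],"rotation":[0,0,0]},{"translation":[0.0512,0.0062,0.036],"rotation":[0,0,0]}]}}

```text
t: 5.93
eef_pos: [0.5607, 0.0285, 0.1611]
ee_rot: [3.137, 0.0, -1.451]
force: [-11.3, 2.2, -4.2]
width: 0.0131
gripper_force: 30.0
```

Run:
```python
from h import *
ct,cs=camera_model('top'),camera_model('scene')
T=grab_frame('top');S=grab_frame('scene')
a=cv2.resize(T[160:270,290:420],(520,440),interpolation=cv2.INTER_CUBIC)
b=cv2.resize(S[210:350,240:350],None,fx=2.5,fy=3.142857,interpolation=cv2.INTER_CUBIC)[:440]
cv2.imwrite('pics/d1.png',np.hstack([a,b]));cv2.imwrite('pics/topd.png',T);cv2.imwrite('pics/scened.png',S)
s=get_state();print(s['eef_pos'],s['force'],s['width'])
```

```text
[0.56066022 0.02844158 0.16109889] [-10.83786266   2.49311561  -4.30933163] 0.013292560347596613
```

View pics/d1.png

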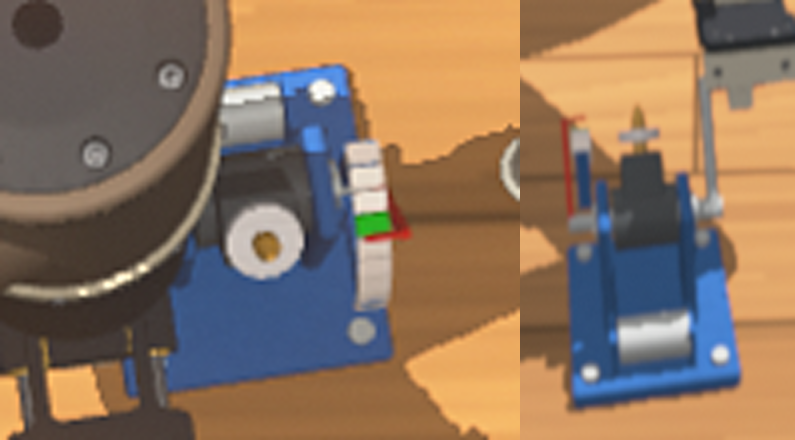

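The pointer is at the lower edge of the green tile (tip about (372,236)), so the head is near 31–32°. I'll nudge it slightly, then open and rise.

>>> {"fn": "apply_moves", "kwargs": {"steps": [{"translation":[0.004,0.0005,0.001],"rotation":[0,0,0]},{"translation":[0.008,0.001,0.002],"rotation":[0,0,0]},{"translation":[0.01,0.0012,0.003],"rotation":[0,0,0]},{"translation":[0.01,0.0012,0.003],"rotation":[0,0,0]},{"translation":[0.01,0.0012,0.003],"rotation":[0,0,0]},{"translation":[0.01,0.0012,0.003],"rotation":[0,0,0]},{"translation":[0.008,0.001,0.003],"rotation":[0,0,0]},{"translation":[0.006,0.0007,0.003],"rotation":[0,0,0]},{"translation":[0.004,0.0005,0.003],"rotation":[0,0,0]},{"translation":[0.003,0.0005,0.003],"rotation":[0,0,0]}]}}

```text
t: 6.87
eef_pos: [0.5624, 0.0287, 0.1624]
ee_rot: [3.139, -0.0, -1.45]
force: [-8.6, 1.2, -5.1]
width: 0.0128
gripper_force: 30.0
```

>>> {"fn": "apply_moves", "kwargs": {"steps": [{"translation":[0,0,0],"rotation":[0,0,0]},{"translation":[0,0,0],"rotation":[0,0,0]},{"translation":[0,0,0],"rotation":[0,0,0]},{"translation":[0,0,0],"rotation":[0,0,0]},{"translation":[0,0,0],"rotation":[0,0,0]},{"translation":[0,0,0],"rotation":[0,0,0]},{"translation":[0,0,0],"rotation":[0,0,0]},{"translation":[0,0,0.05],"rotation":[0,0,0]},{"translation":[0,0,0.15],"rotation":[0,0,0]},{"translation":[0,0,0.3],"rotation":[0,0,0]}], "jaw": -1}}

```text
t: 7.7
eef_pos: [0.5623, 0.0285, 0.2344]
ee_rot: [3.135, -0.001, -1.451]
force: [1.2, -1.0, 0.2]
width: 0.0739
gripper_force: 0.0
```

>>> {"fn": "apply_moves", "kwargs": {"steps": [{"translation":[-0.02,-0.07,0.02],"rotation":[0,0,0]},{"translation":[-0.05,-0.2,0.02],"rotation":[0,0,0]},{"translation":[-0.09,-0.35,0.02],"rotation":[0,0,0]},{"translation":[-0.13,-0.5,0.02],"rotation":[0,0,0]},{"translation":[-0.16,-0.62,0.02],"rotation":[0,0,0]},{"translation":[-0.19,-0.75,0.02],"rotation":[0,0,0]},{"translation":[-0.22,-0.85,0],"rotation":[0,0,0]},{"translation":[-0.24,-0.95,0],"rotation":[0,0,0]},{"translation":[-0.25,-0.98,0],"rotation":[0,0,0]},{"translation":[-0.25,-0.98,0],"rotation":[0,0,0]}]}}

```text
t: 8.53
eef_pos: [0.501, -0.2178, 0.2366]
ee_rot: [3.141, -0.0, -1.453]
force: [1.3, 0.1, 0.4]
width: 0.0876
gripper_force: 0.0
```

>>> {"fn": "apply_moves", "kwargs": {"steps": [{"translation":[-0.03,-0.12,0],"rotation":[0,0,0]},{"translation":[-0.06,-0.24,0],"rotation":[0,0,0]},{"translation":[-0.09,-0.36,0],"rotation":[0,0,0]},{"translation":[-0.11,-0.44,0],"rotation":[0,0,0]},{"translation":[-0.12,-0.47,0],"rotation":[0,0,0]},{"translation":[-0.12,-0.476,0],"rotation":[0,0,0]},{"translation":[-0.12,-0.476,0],"rotation":[0,0,0]},{"translation":[-0.12,-0.476,0],"rotation":[0,0,0]},{"translation":[-0.12,-0.476,0],"rotation":[0,0,0]},{"translation":[-0.12,-0.476,0],"rotation":[0,0,0]}]}}

```text
t: 9.37
eef_pos: [0.4721, -0.3341, 0.2368]
ee_rot: [-3.141, -0.0, -1.449]
force: [-0.2, 0.2, -0.5]
width: 0.0877
gripper_force: 0.0
```

Run:
```python
from h import *
T=grab_frame('top');S=grab_frame('scene');cw=camera_model('wrist');W=grab_frame('wrist')
a=cv2.resize(T[160:270,290:400],(440,440),interpolation=cv2.INTER_CUBIC)
b=cv2.resize(S[210:320,250:340],(360,440),interpolation=cv2.INTER_CUBIC)
cv2.imwrite('pics/e1.png',np.hstack([a,b]));cv2.imwrite('pics/w1.png',W)
import pickle;pickle.dump(cw,open('cw1.pkl','wb'));print(cw)
s=get_state();print(s['eef_pos'],s['ee_rot'],s['q'],s['width'])
```

```text
{'fx': 356.8639129385291, 'fy': 356.8639129385291, 'cx': 314.9424443738192, 'cy': 238.87650884844106, 'k1': -0.06503315157283764, 'xyz': array([ 0.47950751, -0.40458031,  0.39532963]), 'rotation': array([ 2.87461683e+00, -3.38009949e-04, -3.01943949e+00])}
[ 0.47188491 -0.33454829  0.23674032] [-3.14139717e+00 -5.48089979e-05 -1.44964556e+00] [-2.78756200e-01  1.94149055e-01 -1.91320692e-01 -2.76543177e-05
 -1.18512518e+00  3.99917370e-01] 0.08754200282201159
```

View pics/e1.png

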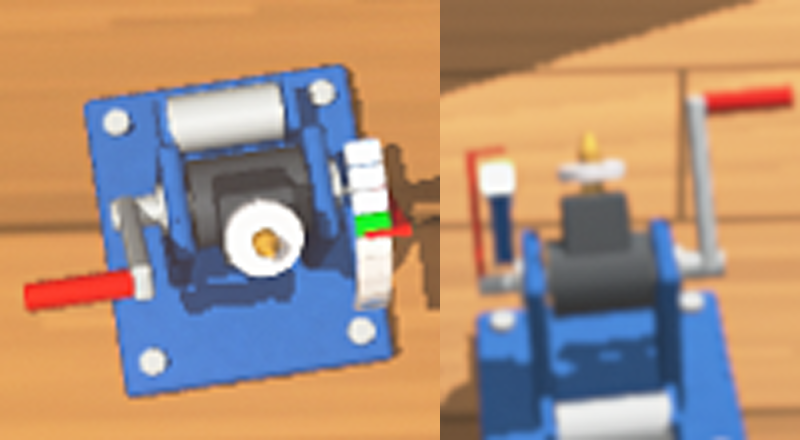

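View pics/w1.png

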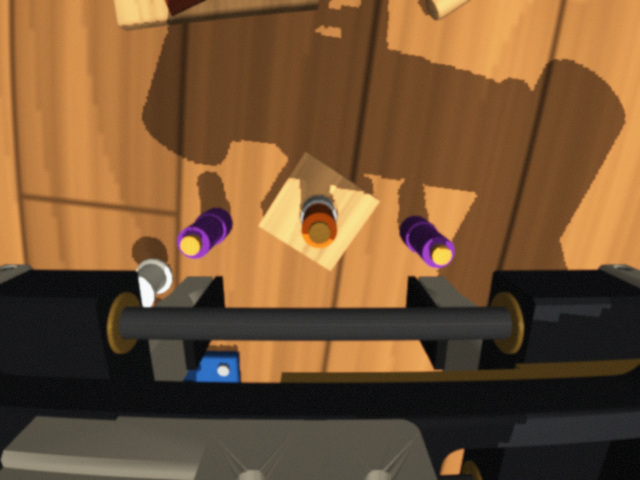

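e1 shows the head near green and clear of the gripper (tip at top px (356.5,220.8), bar from (296,234) to (323,231)). w1 shows the coupler's stub top at (319,234), with purple decoys either side.

Run:
```python
from h import *
import pickle
cw=pickle.load(open('cw1.pkl','rb'));ct,cs=camera_model('top'),camera_model('scene')
print('coupler w',plane(cw,(319,234),.118))
piv=np.array([.6195,-.0608,.1]);Rz=R.from_euler('z',.1204)
for n,a,b in(('out',(296.25,234),(337.5,234.25)),('in',(323.25,231),(316.25,235.25)),('tip',(356.5,220.75),(287,244.25))):
    P,e=tri(ct,a,cs,b);l=Rz.inv().apply(P-piv);print(n,P,e,l*1e3,np.degrees(np.arctan2(-l[0],l[2])),np.hypot(l[0],l[2]))
# red bar in masks
T=grab_frame('top');S=grab_frame('scene');q=[]
for I,x0,x1 in((T,280,340),(S,310,350)):
    m=mask(I,(0,190,120),(5,255,255))|mask(I,(174,190,120),(180,255,255));m[:,:x0]=0;m[:,x1:]=0
    b=max(blobs(m,8),key=lambda b:b[1][4]);q.append(b[0]);print(b[:2])
P,e=tri(ct,q[0],cs,q[1]);l=Rz.inv().apply(P-piv);print('bar',P,e,l,np.degrees(np.arctan2(-l[0],l[2])))
```

```text
coupler w [ 0.46743379 -0.3337303   0.118     ]
out [0.56008388 0.05292121 0.17408507] 0.0014956959648807237 [-45.32700578 120.03437683  74.08507323] 31.45928410751642 0.08685122640517598
in [0.56428174 0.00338353 0.17552087] 0.0041006790931712245 [-47.1094811   70.35110769  75.52086815] 31.95567641641199 0.08900957665151402
tip [ 0.58391188 -0.06144714  0.16615641] 0.0020491306716350823 [-35.40821071   3.63200592  66.15640882] 28.15656527787011 0.07503607008704984
(array([309. , 232.1]), [296, 228, 27, 9, 173])
(array([327.2, 234.6]), [318, 233, 20, 5, 65])
bar [0.56285733 0.0291729  0.17561014] 0.0021304638799908553 [-0.04542603  0.09612487  0.07561014] 30.997147797301547
```

>>> {"fn": "apply_moves", "kwargs": {"steps": [{"translation":[-0.016,0.002,-0.1],"rotation":[0,0,0]},{"translation":[-0.016,0.002,-0.2],"rotation":[0,0,0]},{"translation":[-0.016,0.002,-0.3],"rotation":[0,0,0]},{"translation":[-0.016,0.002,-0.4],"rotation":[0,0,0]},{"translation":[-0.016,0.002,-0.5],"rotation":[0,0,0]},{"translation":[-0.016,0.002,-0.58],"rotation":[0,0,0]},{"translation":[-0.016,0.002,-0.64],"rotation":[0,0,0]},{"translation":[-0.016,0.002,-0.68],"rotation":[0,0,0]},{"translation":[-0.016,0.002,-0.69],"rotation":[0,0,0]},{"translation":[-0.016,0.002,-0.69],"rotation":[0,0,0]}]}}

```text
t: 10.45
eef_pos: [0.4675, -0.3346, 0.0637]
ee_rot: [3.141, 0.0, -1.45]
force: [0.1, -0.5, 0.1]
width: 0.0873
gripper_force: 0.0
```

>>> {"fn": "apply_moves", "kwargs": {"steps": [{"translation":[0,0,0],"rotation":[0,0,0]},{"translation":[0,0,0],"rotation":[0,0,0]},{"translation":[0,0,0],"rotation":[0,0,0]},{"translation":[0,0,0],"rotation":[0,0,0]},{"translation":[0,0,0],"rotation":[0,0,0]},{"translation":[0,0,0],"rotation":[0,0,0]},{"translation":[0,0,0],"rotation":[0,0,0]},{"translation":[0,0,0],"rotation":[0,0,0]},{"translation":[0,0,0],"rotation":[0,0,0]},{"translation":[0,0,0],"rotation":[0,0,0]}], "jaw": 1, "newtons": 50}}

```text
t: 11.28
eef_pos: [0.4678, -0.3346, 0.0641]
ee_rot: [-3.141, -0.0, -1.45]
force: [0.3, -0.6, 0.6]
width: 0.0291
gripper_force: 50.0
```

Run:
```python
from h import *
s=get_state();print(s['t'],s['eef_pos'],s['width'],s['gripper_force'],s['force'])
ct=camera_model('top');l=R.from_euler('z',-.1204).apply(plane(ct,(356.5,220.75),.169)-[.6195,-.0608,.1]);print(l)
```

```text
11.2833 [ 0.46776936 -0.33460801  0.06412031] 0.029147112046163652 49.989632964134216 [ 0.27651232 -0.64061592  0.64814854]
[-0.03596651  0.00289415  0.069     ]
```

>>> {"fn": "apply_moves", "kwargs": {"steps": [{"translation":[0,0,0.03],"rotation":[0,0,0]},{"translation":[0,0,0.12],"rotation":[0,0,0]},{"translation":[0,0,0.25],"rotation":[0,0,0]},{"translation":[0,0.04,0.4],"rotation":[0,0,0]},{"translation":[0,0.14,0.52],"rotation":[0,0,0]},{"translation":[0,0.28,0.62],"rotation":[0,0,0]},{"translation":[0.03,0.42,0.7],"rotation":[0,0,0]},{"translation":[0.08,0.56,0.78],"rotation":[0,0,0]},{"translation":[0.14,0.7,0.84],"rotation":[0,0,0]},{"translation":[0.2,0.82,0.864],"rotation":[0,0,0]}]}}

```text
t: 12.12
eef_pos: [0.5181, -0.1278, 0.2836]
ee_rot: [-3.138, -0.0, -1.45]
force: [0.6, -1.0, -2.2]
width: 0.0291
gripper_force: 50.0
```

>>> {"fn": "apply_moves", "kwargs": {"steps": [{"translation":[0.05,0.12,0],"rotation":[0,0,0]},{"translation":[0.1,0.24,0],"rotation":[0,0,0]},{"translation":[0.15,0.36,0],"rotation":[0,0,0]},{"translation":[0.2,0.47,0],"rotation":[0,0,0]},{"translation":[0.24,0.55,0],"rotation":[0,0,0]},{"translation":[0.26,0.6,0],"rotation":[0,0,0]},{"translation":[0.26,0.6,0],"rotation":[0,0,0]},{"translation":[0.26,0.6,0],"rotation":[0,0,0]},{"translation":[0.26,0.6,0],"rotation":[0,0,0]},{"translation":[0.26,0.6,0],"rotation":[0,0,0]}]}}

```text
t: 12.95
eef_pos: [0.5821, 0.0194, 0.2803]
ee_rot: [3.141, -0.0, -1.451]
force: [0.1, -0.3, -2.3]
width: 0.0293
gripper_force: 50.0
```

Run:
```python
from h import *
import pickle
s=get_state();cw=camera_model('wrist');W=grab_frame('wrist');cv2.imwrite('pics/w2.png',W);pickle.dump(cw,open('cw2.pkl','wb'))
print(s['t'],s['eef_pos'],s['ee_rot'],s['force'],s['width'])
```

```text
12.95 [0.58212366 0.01944395 0.28030702] [ 3.14143634e+00 -7.45905076e-05 -1.45136049e+00] [ 0.099862   -0.26794456 -2.26913661] 0.029338524504665408
```

View pics/w2.png

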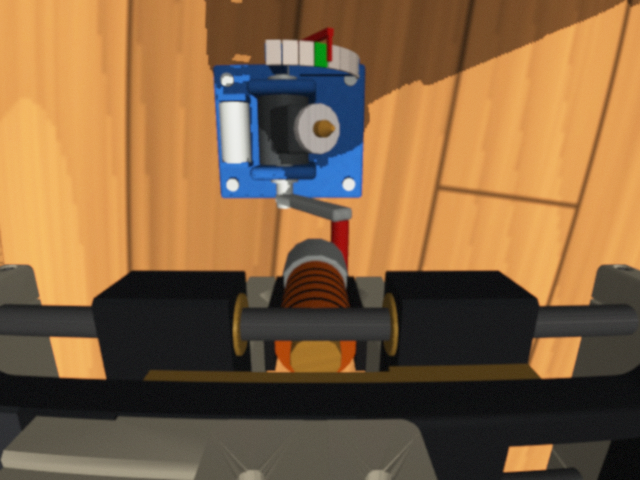

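w2 shows the nipple with its tip near (328,128), the collar disc centred around (318,130), and base bolts at (227,80), (350,80), (232,185) and (348,184). The coupler is held straight in the jaws.

Run:
```python
from h import *
import pickle
cw=pickle.load(open('cw2.pkl','rb'));W=cv2.imread('pics/w2.png')
m=mask(W,(100,120,60),(125,255,255));b=max(blobs(m),key=lambda b:b[1][4])
pts=np.argwhere(b[2])[:,::-1].astype(np.float32);r=cv2.minAreaRect(pts);B=cv2.boxPoints(r);print(B.tolist())
g=mask(W,(0,0,110),(180,60,255));roi=np.zeros_like(g);roi[98:160,288:345]=255
br=mask(W,(10,110,60),(30,255,255))&roi
c=max(blobs(cv2.morphologyEx((g&roi)|br,cv2.MORPH_CLOSE,np.ones((3,3)))),key=lambda b:b[1][4])
cn=max(cv2.findContours(c[2].astype(np.uint8),cv2.RETR_EXTERNAL,cv2.CHAIN_APPROX_NONE)[0],key=len);el=cv2.fitEllipse(cn);print('collar',el,c[:2])
for q in blobs(br,8):print('brass',q[:2])
piv=np.array([.6195,-.0608,.1]);Ri=R.from_euler('z',-.1204)
f=lambda uv,z:(plane(cw,uv,z),(Ri.apply(plane(cw,uv,z)-piv)*1e3).round(1))
bolts=[f(p,.018)[0] for p in((227,80),(350,80),(232,185),(348,184))];bc=np.mean(bolts,0);print('bolts',np.round(bolts,4),bc,Ri.apply(bc-piv)*1e3)
e=(bolts[0]+bolts[2]-bolts[1]-bolts[3]);print('yaw',np.arctan2(e[1],e[0]),np.arctan2(-(bolts[2]+bolts[3]-bolts[0]-bolts[1])[0],(bolts[2]+bolts[3]-bolts[0]-bolts[1])[1]))
for a in(28,30,32):
    print(a,'collar exp x',-62*np.sin(np.radians(a)),f(el[0],.1+.062*np.cos(np.radians(a))))
cv2.imwrite('pics/w2c.png',cv2.resize(W[20:230,200:380],None,fx=3,fy=2.8,interpolation=cv2.INTER_CUBIC))
```

```text
[[214.0, 65.0], [363.0, 65.0], [363.0, 197.0], [214.0, 197.0]]
collar ((317.9182434082031, 128.0144500732422), (41.986412048339844, 49.75859451293945), 172.97508239746094) (array([317.9, 128. ]), [297, 103, 43, 51, 1704])
brass (array([323.2, 128.2]), [314, 120, 21, 17, 269])
bolts [[ 0.6939 -0.1059  0.018 ]
 [ 0.5588 -0.1216  0.018 ]
 [ 0.6805  0.0098  0.018 ]
 [ 0.5449 -0.0076  0.018 ]] [ 0.61952993 -0.05630116  0.018     ] [  0.57006427   4.46268025 -82.        ]
yaw 0.12164844321642605 0.11876873960802989
28 collar exp x -29.10723689272523 (array([ 0.58831876, -0.06120208,  0.15474275]), array([-31. ,   3.3,  54.7]))
30 collar exp x -30.999999999999996 (array([ 0.5883141 , -0.06124072,  0.15369358]), array([-31. ,   3.3,  53.7]))
32 collar exp x -32.854994382458706 (array([ 0.58830916, -0.06128177,  0.15257898]), array([-31. ,   3.3,  52.6]))
```

View pics/w2c.png

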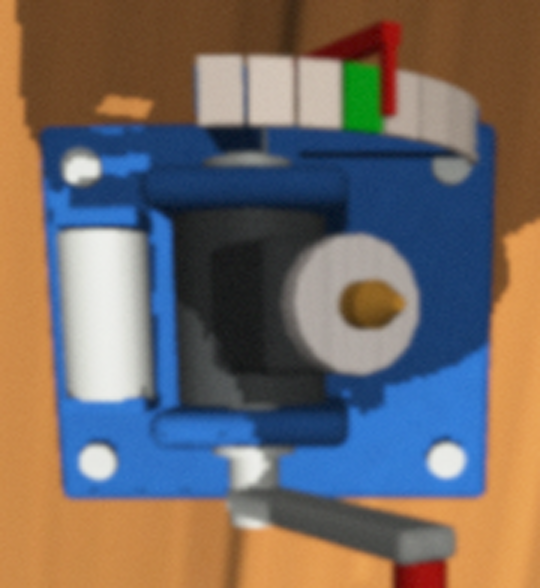

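>>> {"fn": "apply_moves", "kwargs": {"steps": [{"translation":[-0.02,-0.05,0],"rotation":[0.018,-0.149,0]},{"translation":[-0.05,-0.12,0],"rotation":[0.036,-0.298,0]},{"translation":[-0.08,-0.19,0],"rotation":[0.054,-0.447,0]},{"translation":[-0.11,-0.25,0],"rotation":[0.072,-0.596,0]},{"translation":[-0.13,-0.3,0],"rotation":[0.09,-0.745,0]},{"translation":[-0.15,-0.347,0],"rotation":[0.108,-0.894,0]},{"translation":[-0.15,-0.347,-0.05],"rotation":[0.12,-0.993,0]},{"translation":[-0.15,-0.347,-0.12],"rotation":[0.12,-0.993,0]},{"translation":[-0.15,-0.347,-0.18],"rotation":[0.12,-0.993,0]},{"translation":[-0.15,-0.347,-0.2],"rotation":[0.12,-0.993,0]}]}}

```text
t: 13.83
eef_pos: [0.5428, -0.0677, 0.228]
ee_rot: [-2.621, -0.0, -1.452]
force: [-0.4, 0.5, -2.3]
width: 0.0295
gripper_force: 50.0
```

Run:
```python
from h import *
import pickle
cw=pickle.load(open('cw2.pkl','rb'));piv=np.array([.6195,-.0608,.1]);Ri=R.from_euler('z',-.1204)
P=plane(cw,(334.7,127.5),.1693);print('tip',P,Ri.apply(P-piv))
s=get_state();p=s['eef_pos'];M=R.from_euler('xyz',s['ee_rot']).as_matrix();print(s['t'],p,s['force'],s['q'],'u',-M[:,2],'toolx',M[:,0])
tip=np.array([.5794,-.0622,.1693]);S=R.from_euler('z',.1204)*R.from_euler('y',-np.radians(30))
print('tcp in nipple frame',S.inv().apply(p-tip)*1e3,'u in nipple',S.inv().apply(-M[:,2]))
S=grab_frame('scene');T=grab_frame('top')
cv2.imwrite('pics/f1.png',np.hstack([cv2.resize(S[190:330,230:350],(400,466),interpolation=cv2.INTER_CUBIC),cv2.resize(T[150:270,300:400],(390,466),interpolation=cv2.INTER_CUBIC)]))
```

```text
tip [ 0.57633421 -0.06250064  0.1693    ] [-0.04305756  0.00349629  0.0693    ]
13.8333 [ 0.54283868 -0.06772815  0.2280094 ] [-0.41594369  0.52381273 -2.27899755] [ 0.2900499  -0.13991468 -0.76048764  0.19967168 -0.443294   -0.32977943] u [-0.4942956  -0.05874776  0.8673065 ] toolx [ 1.18328554e-01 -9.92974482e-01  1.77854129e-04]
tcp in nipple frame [-2.65413283 -1.09677287 69.32414563] u in nipple [0.00256885 0.00104704 0.99999615]
```

View pics/f1.png

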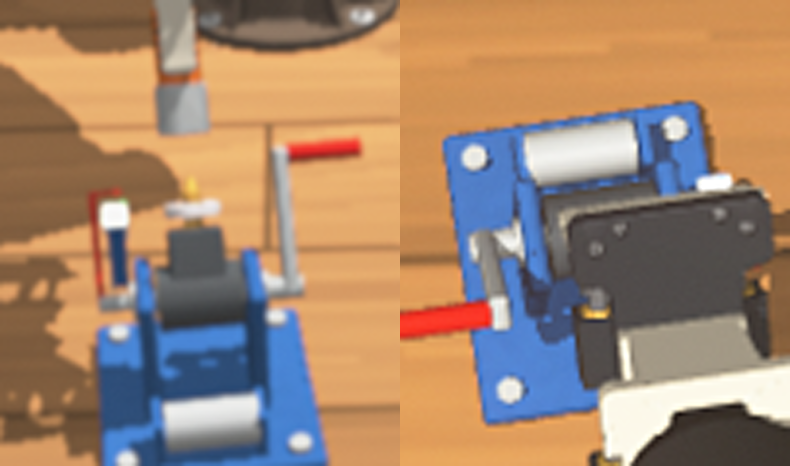

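f1 shows the coupler aligned above the nipple: mouth centre about (183,120), tip (192,182) in the left crop. I'll check lateral alignment in the scene camera by comparing the sleeve axis with the tip.

Run:
```python
from h import *
cs=camera_model('scene');I=grab_frame('scene');s=get_state();p=s['eef_pos'];M=R.from_euler('xyz',s['ee_rot']).as_matrix();u=-M[:,2];print(p)
def proj(P):
    x=R.from_euler('xyz',cs['rotation']).inv().apply(P-cs['xyz']);d=x[:2]/x[2];d=d*(1+cs['k1']*(d@d));return d*cs['fx']+[cs['cx'],cs['cy']]
tip=np.array([.5794,-.0622,.1693]);un=np.array([-.4964,-.06,.866])
print('pred mouth',proj(p-.0411*u),'+17',proj(p-.0241*u),'tip',proj(tip),'collar',proj(tip-.018*un),'dpix/mm y',proj(tip+[0,.01,0])-proj(tip))
for y in range(212,272):
    r=I[y,270:310].astype(int);hsv=cv2.cvtColor(I[y:y+1,270:310],cv2.COLOR_BGR2HSV)[0]
    g=np.where((hsv[:,1]<60)&(hsv[:,2]>90))[0]; b=np.where((hsv[:,0]>15)&(hsv[:,0]<30)&(hsv[:,1]>150))[0]
    if y<240 or 1: print(y,'grey',(g.min()+270,g.max()+270,len(g)) if len(g) else None,'br',(b.min()+270,b.max()+270,len(b)) if 0<len(b)<12 else None)
```

```text
[ 0.54513511 -0.0668228   0.23047978]
pred mouth [284.84954485 229.03910705] +17 [284.1835574 221.4684353] tip [286.21357943 241.9573866 ] collar [286.92047939 249.92596463] dpix/mm y [ 4.45617038 -0.10627451]
212 grey None br None
213 grey None br None
214 grey None br None
215 grey (np.int64(284), np.int64(291), 8) br None
216 grey (np.int64(278), np.int64(291), 14) br None
217 grey (np.int64(277), np.int64(291), 15) br None
218 grey (np.int64(277), np.int64(291), 15) br None
219 grey (np.int64(277), np.int64(291), 15) br None
220 grey (np.int64(277), np.int64(291), 15) br None
221 grey (np.int64(278), np.int64(291), 14) br None
222 grey (np.int64(278), np.int64(291), 14) br None
223 grey (np.int64(278), np.int64(292), 15) br None
224 grey (np.int64(278), np.int64(292), 15) br None
225 grey (np.int64(278), np.int64(292), 15) br None
226 grey (np.int64(278), np.int64(292), 15) br None
227 grey (np.int64(278), np.int64(292), 15) br None
228 grey (np.int64(278), np.int64(292), 15) br None
229 grey (np.int64(278), np.int64(290), 13) br None
230 grey None br None
231 grey None br None
2
[... 910 characters left out ...]
None br None
258 grey (np.int64(293), np.int64(294), 2) br None
259 grey (np.int64(282), np.int64(295), 14) br None
260 grey (np.int64(281), np.int64(293), 13) br None
261 grey (np.int64(282), np.int64(284), 3) br None
262 grey None br None
263 grey (np.int64(296), np.int64(296), 1) br None
264 grey (np.int64(296), np.int64(305), 3) br None
265 grey (np.int64(296), np.int64(306), 3) br None
266 grey (np.int64(296), np.int64(307), 3) br None
267 grey (np.int64(271), np.int64(307), 4) br None
268 grey (np.int64(270), np.int64(302), 7) br None
269 grey (np.int64(270), np.int64(302), 8) br None
270 grey (np.int64(270), np.int64(308), 8) br None
271 grey (np.int64(270), np.int64(309), 12) br None
```

>>> {"fn": "apply_moves", "kwargs": {"steps": [{"translation":[-0.0036,-0.0012,-0.002],"rotation":[0,0,0]},{"translation":[0.0064,0,-0.0195],"rotation":[0,0,0]},{"translation":[0.0185,0.0015,-0.0405],"rotation":[0,0,0]},{"translation":[0.0305,0.003,-0.0616],"rotation":[0,0,0]},{"translation":[0.0425,0.0045,-0.0826],"rotation":[0,0,0]},{"translation":[0.0545,0.006,-0.1036],"rotation":[0,0,0]},{"translation":[0.0665,0.0075,-0.1246],"rotation":[0,0,0]},{"translation":[0.0786,0.009,-0.1457],"rotation":[0,0,0]},{"translation":[0.0856,0.0096,-0.158],"rotation":[0,0,0]},{"translation":[0.0856,0.0096,-0.158],"rotation":[0,0,0]}]}}

```text
t: 14.82
eef_pos: [0.5664, -0.064, 0.1894]
ee_rot: [-2.62, -0.0, -1.451]
force: [-0.3, -0.1, -2.3]
width: 0.0291
gripper_force: 50.0
```

```bash
cat > st.py <<'E'
from h import *
s=get_state();p=s['eef_pos'];M=R.from_euler('xyz',s['ee_rot']).as_matrix()
S=R.from_euler('z',.1204)*R.from_euler('y',-np.radians(30));tip=np.array([.5794,-.0622,.1693])
print(s['t'],p,'tcp nip',(S.inv().apply(p-tip)*1e3).round(2),'u',S.inv().apply(-M[:,2]).round(4),'F nip',S.inv().apply(s['force']).round(2),'M',S.inv().apply(s['moment']).round(2))
E
python3 st.py
```

```text
14.8167 [ 0.56642929 -0.06404096  0.1893676 ] tcp nip [-1.31 -0.27 23.93] u [1.7e-03 4.0e-04 1.0e+00] F nip [-1.39 -0.09 -1.88] M [ 0.02  2.23 -0.06]
```

>>> {"fn": "apply_moves", "kwargs": {"steps": [{"translation":[0.002,0.0002,-0.0035],"rotation":[0,0,0]},{"translation":[0.004,0.0005,-0.0069],"rotation":[0,0,0]},{"translation":[0.006,0.0007,-0.0104],"rotation":[0,0,0]},{"translation":[0.0079,0.001,-0.0139],"rotation":[0,0,0]},{"translation":[0.0099,0.0012,-0.0173],"rotation":[0,0,0]},{"translation":[0.0119,0.0014,-0.0208],"rotation":[0,0,0]},{"translation":[0.0119,0.0014,-0.0208],"rotation":[0,0,0]},{"translation":[0.0119,0.0014,-0.0208],"rotation":[0,0,0]},{"translation":[0.0119,0.0014,-0.0208],"rotation":[0,0,0]},{"translation":[0.0119,0.0014,-0.0208],"rotation":[0,0,0]}]}}

```text
t: 15.65
eef_pos: [0.5694, -0.0638, 0.1865]
ee_rot: [-2.616, -0.0, -1.451]
force: [-10.4, 0.2, 8.5]
width: 0.0294
gripper_force: 50.0
```

```bash
python3 st.py
```

```text
15.65 [ 0.56936085 -0.06376075  0.18648624] tcp nip [-0.2  -0.34 19.96] u [-1.5e-03  2.0e-04  1.0e+00] F nip [-4.64  1.4  12.52] M [0.8  3.42 0.02]
```

>>> {"fn": "apply_moves", "kwargs": {"steps": [{"translation":[-0.001,0,-0.005],"rotation":[0,0,0]},{"translation":[0.0005,0,-0.009],"rotation":[0,0,0]},{"translation":[0.0025,0.0002,-0.0124],"rotation":[0,0,0]},{"translation":[0.0045,0.0005,-0.0159],"rotation":[0,0,0]},{"translation":[0.0065,0.0007,-0.0193],"rotation":[0,0,0]},{"translation":[0.0085,0.001,-0.0228],"rotation":[0,0,0]},{"translation":[0.0105,0.0012,-0.0263],"rotation":[0,0,0]},{"translation":[0.0125,0.0015,-0.0297],"rotation":[0,0,0]},{"translation":[0.0125,0.0015,-0.0297],"rotation":[0,0,0]},{"translation":[0.0125,0.0015,-0.0297],"rotation":[0,0,0]}]}}

```text
t: 16.48
eef_pos: [0.573, -0.0634, 0.1815]
ee_rot: [-2.613, -0.0, -1.451]
force: [-26.7, 2.4, 30.2]
width: 0.0294
gripper_force: 50.0
```

```bash
python3 st.py
python3 - <<'E'
from h import *
S=grab_frame('scene');T=grab_frame('top')
cv2.imwrite('pics/g1.png',np.hstack([cv2.resize(S[190:330,230:350],(400,466),interpolation=cv2.INTER_CUBIC),cv2.resize(T[150:270,300:400],(390,466),interpolation=cv2.INTER_CUBIC)]))
E
```

```text
16.4833 [ 0.57298595 -0.0634444   0.18152476] tcp nip [ 0.47 -0.47 13.85] u [-5.3e-03  2.0e-04  1.0e+00] F nip [-7.59  5.57 39.27] M [2.01 4.84 0.02]
```

View pics/g1.png

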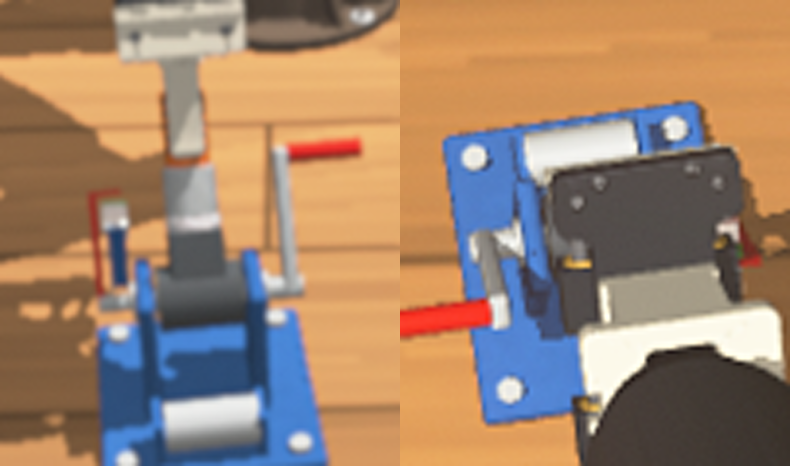

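g1 shows the coupler seated on the collar, against the hard stop at about 40 N. The handle hasn't moved. I'll ease the push a little.

>>> {"fn": "apply_moves", "kwargs": {"steps": [{"translation":[-0.003,-0.0004,0.003],"rotation":[0,0,0]},{"translation":[-0.006,-0.0007,0.005],"rotation":[0,0,0]},{"translation":[-0.0094,-0.0011,0.0084],"rotation":[0,0,0]},{"translation":[-0.0094,-0.0011,0.0084],"rotation":[0,0,0]},{"translation":[-0.0094,-0.0011,0.0084],"rotation":[0,0,0]},{"translation":[-0.0094,-0.0011,0.0084],"rotation":[0,0,0]},{"translation":[-0.0094,-0.0011,0.0084],"rotation":[0,0,0]},{"translation":[-0.0094,-0.0011,0.0084],"rotation":[0,0,0]},{"translation":[-0.0094,-0.0011,0.0084],"rotation":[0,0,0]},{"translation":[-0.0094,-0.0011,0.0084],"rotation":[0,0,0]}]}}

```text
t: 17.42
eef_pos: [0.572, -0.0632, 0.1827]
ee_rot: [-2.613, 0.0, -1.45]
force: [-3.7, -2.5, 7.9]
width: 0.0293
gripper_force: 50.0
```

```bash
python3 st.py
python3 - <<'E'
from h import *
ct,cs=camera_model('top'),camera_model('scene');T=grab_frame('top');S=grab_frame('scene');q=[]
for I,x0,x1 in((T,280,340),(S,310,350)):
    m=mask(I,(0,190,120),(5,255,255))|mask(I,(174,190,120),(180,255,255));m[:,:x0]=0;m[:,x1:]=0
    b=max(blobs(m,8),key=lambda b:b[1][4]);q.append(b[0])
P,e=tri(ct,q[0],cs,q[1]);l=R.from_euler('z',-.1204).apply(P-[.6195,-.0608,.1]);print('bar',q,l,np.degrees(np.arctan2(-l[0],l[2])))
# coupler tilt/mouth: grey sleeve rows
h=cv2.cvtColor(S,cv2.COLOR_BGR2HSV)
for y in(242,246,250,254,257,260):
    g=np.where((h[y,270:310,1]<60)&(h[y,270:310,2]>90))[0]+270;print(y,(g.min(),g.max()) if len(g) else None)
E
```

```text
17.4167 [ 0.57196074 -0.06320083  0.1826873 ] tcp nip [ 0.19 -0.1  15.35] u [-5.2e-03 -4.0e-04  1.0e+00] F nip [ 0.48 -2.01  8.81] M [-0.61  1.38 -0.07]
bar [array([308.7, 231.7]), array([327.4, 234.6])] [-0.04466868  0.09652655  0.07605337] 30.427140355130103
242 (np.int64(279), np.int64(293))
246 (np.int64(279), np.int64(294))
250 (np.int64(280), np.int64(294))
254 (np.int64(280), np.int64(295))
257 (np.int64(280), np.int64(295))
260 (np.int64(281), np.int64(289))
```

The push has dropped close to the spring's holding force, so I'll press back in by 2 mm.

>>> {"fn": "apply_moves", "kwargs": {"steps": [{"translation":[0.001,0.0001,-0.0017],"rotation":[0,0,0]},{"translation":[0.002,0.0002,-0.0035],"rotation":[0,0,0]},{"translation":[0.003,0.0004,-0.0052],"rotation":[0,0,0]},{"translation":[0.004,0.0005,-0.0069],"rotation":[0,0,0]},{"translation":[0.004,0.0005,-0.0069],"rotation":[0,0,0]},{"translation":[0.004,0.0005,-0.0069],"rotation":[0,0,0]},{"translation":[0.004,0.0005,-0.0069],"rotation":[0,0,0]},{"translation":[0.004,0.0005,-0.0069],"rotation":[0,0,0]},{"translation":[0.004,0.0005,-0.0069],"rotation":[0,0,0]},{"translation":[0.004,0.0005,-0.0069],"rotation":[0,0,0]}]}}

```text
t: 18.35
eef_pos: [0.5727, -0.0632, 0.1816]
ee_rot: [-2.612, 0.0, -1.45]
force: [-12.5, -0.7, 18.0]
width: 0.0294
gripper_force: 50.0
```

```bash
python3 st.py
```

```text
18.35 [ 0.57267013 -0.06323195  0.18158886] tcp nip [ 0.25 -0.22 14.05] u [-5.8e-03 -2.0e-04  1.0e+00] F nip [-1.8   0.78 21.79] M [ 0.34  2.56 -0.02]
```

```bash
python3 -c "
from station import *
print(job_done())"
```

```text
the job is handed in; nothing more can be done
None
```

I handed the job in with the head measured at about 30° and the handle released; the coupler was gripped on the nipple, pressed against the collar's hard stop at about 24 N. No verdict was shown at hand-in.

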